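Unclip the tube rack from the bench mixer

ROBOT

A 6-joint arm with a two-finger parallel gripper is mounted at the origin on the work surface. World frame = base frame: x ahead of the robot, y to its left, z up, the work surface at z = 0. Lengths are in m, angles in rad, forces in N, time in s.
With the tool pointing down it reaches from about 0.325 to 0.9 m from the base axis. Payload 6.1 kg.
Tool frame: the origin (TCP) lies midway between the tips of the shut fingers; the grasp point (between the pads) lies 19 mm behind it; x points along the fingers, y is the direction in which the jaws open and shut, and the axes are right-handed (so a half turn about x gives the same grasp; the last joint's range is limited). The gripper opens to 85 mm and grips with 20 to 120 N. Pads are 22 mm wide; open, the fingers measure 114 mm over their backs; the gripper's body (76 mm by 85 mm) begins 54 mm behind the grasp point. The pads swing forward as they close: fully open they stand 13 mm farther back than shut.
Start: joints at [-1.283, 0.22, 1.526, -0, 1.395, -0.126], TCP at [0.251, -0.572, 0.231] pointing down, gripper open.
Joint ranges: [-2.98, 2.98], [-0.91, 2.08], [0.09, 2.57], [-1.24, 4.39], [0.2, 2.65], [-2.68, 2.68]. Speed limits (rad/s): [2.57, 2.57, 3.01, 3.14, 3.14, 3.14].

INTERFACE

Orientations are given as [roll, pitch, yaw] about the fixed x, y, z axes, in that order (R = Rz(yaw) Ry(pitch) Rx(roll)).
In Python, from plant import movep, move_l, set_joints, gripper_to, hold, inverse_kinematics, observe, get_image, get_calibration, Unreachable, job_done gives the robot as it stands. Calls block until the motion is done:
- movep(position, orientation): joint-space move of the TCP to a pose.
- move_l(position, feed=0.15, rotation=None, max_force=None): straight line of the TCP; rotation=None keeps the orientation; feed is the mean speed in m/s. With max_force (N) it stops when the force on the tool has changed by that much, and returns True; else False.
- set_joints(angles): joint-space move.
- gripper_to(opening, f_grip=None): finger opening in m; f_grip is the grip in N (None keeps the last); returns when the fingers have stopped.
- hold(seconds).
- inverse_kinematics(position, orientation): joint angles nearest the present ones, or None.
- observe(): the state.
- get_image(name): name is "side" or "top" or "wrist"; returns (picture, depth): 420x560x3 uint8, red, green, blue; 420x560 float32, m along the optical axis (not along the pixel's ray), 0 where there is no reading.
- get_calibration(name): a dict with "intrinsics" (3x3 intrinsics, pixels), "world_from_camera" (4x4, takes a point from camera to world coordinates). Camera axes: x right, y down, z forward; pixel columns grow to the right and rows downward; lengths in m; the calibration is good to about 2 mm. The wrist camera is an equidistant fisheye: a pixel r from the principal point sees the ray r / f radians off the axis. A picture is of the moment at which its call begins: read the wrist's pose just before it. get_calibration takes no time and is no camera call; for the wrist camera it gives the pose at the moment of the call.
A pose or a line that the arm cannot do raises Unreachable and nothing moves.
- job_done(): hands the job in, once; it reports no verdict.
The state is a dict: "time_s": time; "q": joint angles; "joint_velocities": joint speeds; "joint_torque": joint torques, N m; "eef_pos": TCP position; "tcp_rot": TCP orientation; "ft_force": force on the tool from outside, world axes, zero at the start; "torque": the same for the moment, N m; "opening": finger opening in m.
Only numpy, scipy, OpenCV 4.12 (cv2) and the standard library are available. Lean on these libraries where they do the work, as an engineer would, in place of code of your own. Each camera call takes 0.05 s, during which the arm holds its last target.

TASK

The tube mixer has finished its run: first flip its toggle lever fully over to off, towards the mixer's front. Then pinch the two opposed side release tabs of the clipped-in tube rack together, lift the rack off the platform and lower it into the shallow steel tray, letting go of the tabs only once it stands flat on the tray's floor. Keep the rack upright all the way and leave the bottle, tip box, box lid and marker where they are.

Things in the scene. Friction and masses are not known exactly. Their poses are not given: they have to be found in the camera images.
- mixer: Tube mixer: white box 250 (x) by 200 (y) by 62 mm, fixed to the bench, with an aluminium platform on top. Origin at the centre of its underside. z up; x points from its front (a lower control deck, 40 mm high, with the toggle lever) to its back. The lever's pivot lies at x = -88, y = 0, z = 62 mm; the platform's centre at x = 40, y = 0, z = 76 mm.
- platform (a point): Centre of the top of the platform (110 by 180 mm, 76 mm above the bench), on which the rack's underside stands; axes as the mixer's. Two grey latch blocks, 17 mm high, stand on it at x = +-31.5 to +-48 mm, within y = +-22 mm: their lips hold the rack's catches down. Low stops keep the rack in place with about 1.5 mm of play.
- switch (a joint): Toggle lever on the mixer's front deck, hinged about the mixer's y axis, in rad: 0 = off, leaning 0.5 rad from upright towards the mixer's front (-x), against its stop; 1 = on, leaning 0.5 rad towards the platform (+x). It starts on (0.75 to 1), needs about 1 to 2 N at the ball and stays where it is left.
- switch_tip (a point): Centre of the black ball, 26 mm in diameter, at the end of that lever: 55 mm from the pivot, on a 10 mm rod; about 110 mm above the bench at either end of its swing, 117 mm half-way. Below it is the lever's grey base block, top 65 mm above the bench (its pivot drum to 75 mm).
- rack_center (a point): Centre of the white tube rack, 36 mm above its underside and 36 mm below its top; 130 mm long (y), 50 mm wide (x), 0.18 to 0.32 kg. Its ends (|y| above 22 mm) are blocks 36 mm high with capped tubes up to 50 mm; in the middle is a tower with a release tab on its front (-x) and back (+x). It starts clipped on the platform, aligned with the mixer. z up.
- button_front (a point): Middle of the outer face of the grey ribbed button of the tab on the rack's -x side, 55 mm above the rack's underside; the button is 30 mm wide (y) and 26 mm high. The two buttons are 64 mm apart over their outer faces, 50 mm when both are fully pressed. Axes as the rack's: pinch along x.
- button_back (a point): The same point of the opposed button on the rack's +x side. Each tab has a catch at its foot, 35 mm from the rack's middle plane, held under the platform's lip: the rack lifts straight up only while both tabs are pressed in at least 5 mm. In the tray nothing clips.
- tab_front (a joint): Travel of the rack's release tab on its -x side, in m: 0 = sprung out, 0.007 = pressed fully in (its stop). It slides straight in (+x); the spring resists with 4 N at first, 7.5 N fully in, so pinch with 15 to 30 N.
- tab_back (a joint): The same for the release tab on the rack's +x side, which slides in towards -x.
- tray_in (a point): Centre of the inner floor of the shallow open stainless steel tray, fixed to the bench: outside 130 (x) by 200 (y) by 22 mm high, inside 122 by 192 mm, floor 4 mm above the bench. Axes: z up, y along its length; the rack (70 mm over its catches, 130 mm long) fits in with its length along the tray's.
- bottle: Bystander: capped amber bottle, 60 mm in diameter, 130 mm high; origin at the centre of its underside.
- tip_box: Bystander: grey pipette-tip box with a grid of holes, 80 by 115 by 50 mm; origin at the centre of its underside.
- box_lid: Bystander: clear plastic open box (a tip box's lid, upside down), 85 by 120 by 45 mm; origin at the centre of its underside. Not the tray.
- marker: Bystander: black marker pen, 130 mm long (x), 14 mm thick, lying on the bench; origin at the middle of its underside.
Mind the look-alikes: they are no part of the job. Of the things that look like the part that bears rack_center, the larger one is meant. There is more than one size of the part that bears tray_in; the job needs the smaller.

How it is judged:
On the way, in this order (a step that is already met when the one before it is completed fails the run):
1. the toggle lever is fully over to off (within 0.15 rad of its stop) while the rack is still clipped on the platform (value of joint switch below 0.15 rad and z of rack_center in the frame of platform between 0.03 and 0.042 m), for 0.2 s.
2. both release tabs are pinched in by more than 3 mm with the rack still on the platform (value of joint each of tab_front, tab_back above 0.003 m and z of rack_center in the frame of platform below 0.05 m and horizontal distance between rack_center and platform below 0.01 m), for 0.1 s.
3. the rack is lifted at least 30 mm off the platform (z of rack_center in the frame of platform above 0.066 m), for 0.1 s.
4. the rack stands flat on the tray's floor with both tabs still pinched (more than 2 mm) (x of rack_center in the frame of tray_in between -0.03 and 0.03 m and y of rack_center in the frame of tray_in between -0.035 and 0.035 m and z of rack_center in the frame of tray_in between 0.03 and 0.041 m and angle between rack_center's own z axis and vertical below 0.06 rad and value of joint each of tab_front, tab_back above 0.002 m), for 0.1 s.
At the end, for the whole second after the job is handed in: The rack stands flat and upright (within 0.06 rad) on the floor of the steel tray, its centre within 30 mm (x) and 35 mm (y) of the tray's centre, both release tabs sprung back out (within 1.5 mm), and the mixer's toggle lever is off (within 0.15 rad of its stop) (x of rack_center in the frame of tray_in between -0.03 and 0.03 m and y of rack_center in the frame of tray_in between -0.035 and 0.035 m and z of rack_center in the frame of tray_in between 0.03 and 0.041 m and angle between rack_center's own z axis and vertical below 0.06 rad and value of joint each of tab_front, tab_back below 0.0015 m and value of joint switch below 0.15 rad); the robot touches nothing.
It fails at once if the rack is tipped more than 0.4 rad from upright (angle between rack_center's own z axis and vertical above 0.4 rad).
It fails at once if the bottle, tip box, box lid or marker is moved more than 20 mm (distance of any of bottle, tip_box, box_lid, marker from where it was at the start of the episode above 0.02 m).
It also fails if it takes over 61 s, if anything falls off the work surface, if the arm or the gripper's body presses on something with over 40 N, if the wrist force passes 120 N, or if a joint passes its speed limit or range.

## Working session

There is one attempt and no reset: what is moved stays moved. The work goes in short steps, each a Python script; the robot and the scene stay as the last script left them, time stands still between calls to the robot, and variables do not carry over. Pictures are saved under pics/ and viewed, and the job is handed in when it is done.

```bash
ls; mkdir -p pics
cat > h.py <<'E'
import numpy as np, cv2
from plant import *
def snap(n,name):
    im,d=get_image(n); cv2.imwrite(f'pics/{name}.png',im[:,:,::-1]); np.save(f'pics/{name}_d.npy',d); return im,d
def px(n,d,u,v,cal=None):
    c=cal or get_calibration(n);K=np.array(c['intrinsics']);T=np.array(c['world_from_camera'])
    z=d[int(v),int(u)]; p=np.array([(u-K[0,2])/K[0,0]*z,(v-K[1,2])/K[1,1]*z,z,1]); return (T@p)[:3]
E
python3 - <<'E'
from h import *
for n in ['side','top','wrist']:
    snap(n,n+'0'); c=get_calibration(n); print(n,np.round(c['intrinsics'],1).tolist(),np.round(c['world_from_camera'],3).tolist())
print(observe())
E
```

```text
pics
side [[390.9, 0.0, 278.9], [0.0, 390.9, 202.9], [0.0, 0.0, 1.0]] [[-0.887, -0.219, 0.406, 0.091], [-0.46, 0.469, -0.753, 0.846], [-0.025, -0.855, -0.517, 0.682], [0.0, 0.0, 0.0, 1.0]]
top [[424.8, 0.0, 271.3], [0.0, 424.8, 211.4], [0.0, 0.0, 1.0]] [[-0.026, -0.995, 0.091, 0.412], [-0.999, 0.029, 0.026, -0.011], [-0.029, -0.091, -0.995, 1.291], [0.0, 0.0, 0.0, 1.0]]
wrist [[325.2, 0.0, 279.2], [0.0, 325.2, 213.2], [0.0, 0.0, 1.0]] [[0.403, -0.865, -0.299, 0.327], [-0.915, -0.381, -0.129, -0.538], [-0.002, 0.326, -0.946, 0.373], [0.0, 0.0, 0.0, 1.0]]
{'time_s': 0.15, 'q': array([-1.28311181e+00,  2.21084035e-01,  1.52735874e+00,  1.46447001e-05,
        1.39468623e+00, -1.26114794e-01]), 'joint_velocities': array([-1.01466182e-03, -3.37734066e-03, -3.36072996e-03,  4.59011230e-05,
       -1.01613421e-03,  1.38129437e-03]), 'joint_torque': array([ 1.94085413e-03, -4.97481430e+01, -3.89905643e+01,  7.85060934e-05,
        7.14296839e-03, -3.46293780e-05]), 'eef_pos': array([ 0.25116565, -0.57180158,  0.23042082]), 'tcp_rot': array([-1.70629295,  1.56925991,  1.84909644]), 'ft_force': array([ 0.00330883,  0.4893869 , -0.23486165]), 'torque': array([-0.00170539,  0.00632077, -0.01324021]), 'opening': 0.08539106141284883}
```

View pics/top0.png

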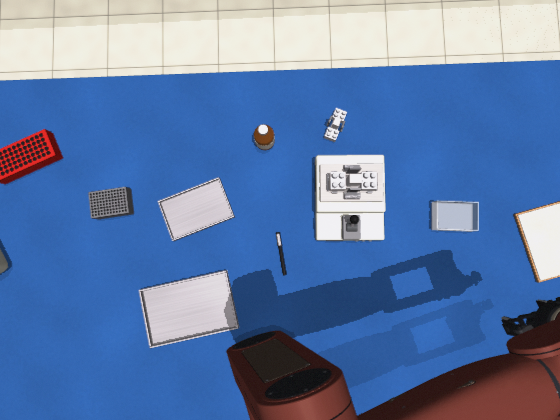

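View pics/side0.png

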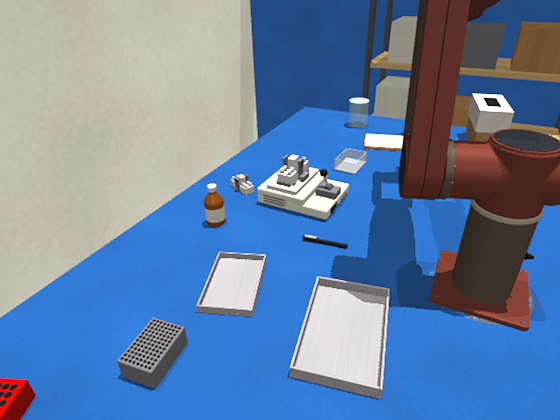

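View pics/wrist0.png

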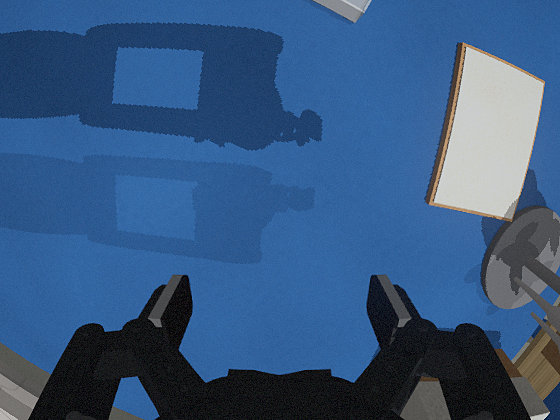

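The top view shows the mixer at about (350,198), with its front facing the robot and the lever ball at (354,219). The clipped rack is at (354,181), the smaller decoy rack at (336,123). The smaller tray is at (195,209), the larger decoy tray at (189,309), the marker at (281,253) and the bottle at (263,136). I'll enlarge the parts that matter.

Run:
```python
import cv2,numpy as np
t=cv2.imread('pics/top0.png'); s=cv2.imread('pics/side0.png')
cv2.imwrite('pics/t_mix.png',cv2.resize(t[145:250,300:400],None,fx=5.7,fy=5.7,interpolation=cv2.INTER_CUBIC))
cv2.imwrite('pics/t_tray.png',cv2.resize(t[170:250,150:245],None,fx=7,fy=7,interpolation=cv2.INTER_CUBIC))
cv2.imwrite('pics/s_mix.png',cv2.resize(s[145:225,250:355],None,fx=7,fy=7,interpolation=cv2.INTER_CUBIC))
```

```text
(no output)
```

View pics/t_mix.png

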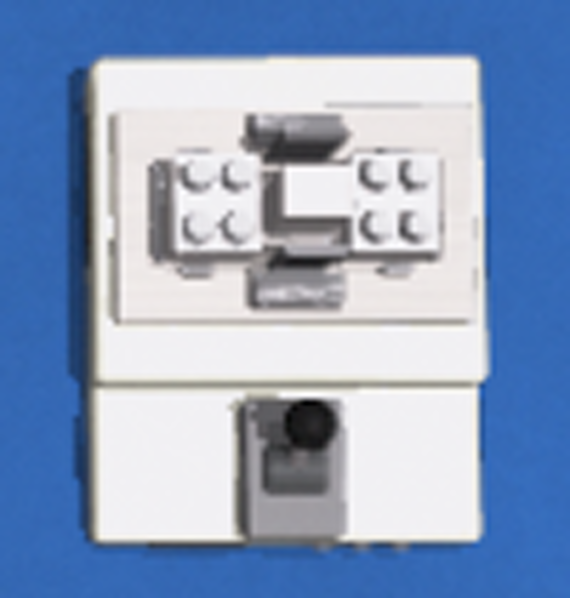

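View pics/t_tray.png

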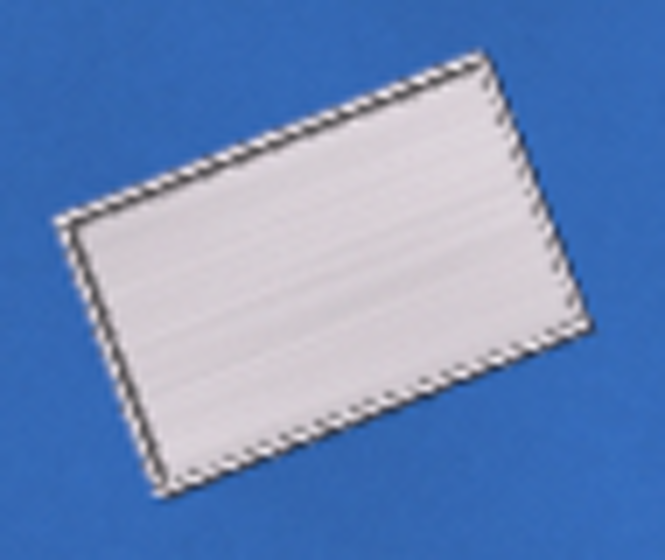

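View pics/s_mix.png

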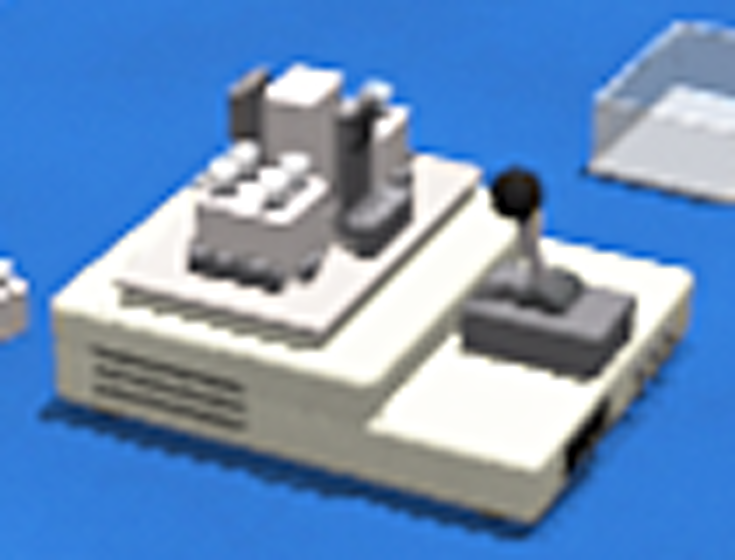

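```bash
cat >> h.py <<'E'
def ray(n,u,v):
    c=get_calibration(n);K=np.array(c['intrinsics']);T=np.array(c['world_from_camera'])
    d=T[:3,:3]@np.array([(u-K[0,2])/K[0,0],(v-K[1,2])/K[1,1],1]); return T[:3,3],d/np.linalg.norm(d)
def plane(n,u,v,z):
    o,d=ray(n,u,v); return o+d*(z-o[2])/d[2]
def tri(*obs):
    A=np.zeros((3,3));b=np.zeros(3)
    R=[ray(*o) if len(o)==3 else o for o in obs]
    for o,d in R:
        P=np.eye(3)-np.outer(d,d);A+=P;b+=P@o
    x=np.linalg.solve(A,b); return x,[np.linalg.norm(np.cross(x-o,d)) for o,d in R]
E
python3 - <<'E'
from h import *
np.set_printoptions(precision=4,suppress=True)
dt=np.load('pics/top0_d.npy');ds=np.load('pics/side0_d.npy')
tc=lambda x,y:((x+.5)/5.7-.5+300,(y+.5)/5.7-.5+145)
tt=lambda x,y:((x+.5)/7-.5+150,(y+.5)/7-.5+170)
sc=lambda x,y:((x+.5)/7-.5+250,(y+.5)/7-.5+145)
for nm,p,z in [('deckL',(95,543),.04),('deckR',(483,543),.04),('backL',(95,58),.062),('backR',(480,58),.062),('tower',(320,190),.148),('ball',(311,424),.11),('rackL',(172,205),.112),('rackR',(440,205),.112),('platBL',(115,108),.076),('platFR',(475,323),.076)]:
    u,v=tc(*p); print(nm,(u,v),plane('top',u,v,z), px('top',dt,round(u),round(v)))
for p in [(57,218),(487,52),(592,325),(158,496)]:
    u,v=tt(*p); print('tray',(u,v),plane('top',u,v,.022),px('top',dt,round(u),round(v)))
u,v=tt(325,275);print('trayfloor',plane('top',u,v,.004),px('top',dt,round(u),round(v)))
print('ball',tri(('top',*tc(311,424)),('side',*sc(517,194))), px('side',ds,*np.round(sc(517,194))))
print('tower',tri(('top',*tc(320,190)),('side',*sc(305,86))), px('side',ds,*np.round(sc(305,86))))
E
```

```text
deckL (316.2543859649123, 239.85087719298247) [ 0.4396 -0.1076  0.04  ] [ 0.44   -0.11   -0.0009]
deckR (384.32456140350877, 239.85087719298247) [ 0.4342 -0.3056  0.04  ] [ 0.4346 -0.3154 -0.0055]
backL (316.2543859649123, 154.76315789473685) [ 0.688  -0.1148  0.062 ] [ 0.7008 -0.1191  0.0014]
backR (383.79824561403507, 154.76315789473685) [ 0.6815 -0.3114  0.062 ] [ 0.6952 -0.328  -0.0038]
tower (355.7280701754386, 177.92105263157896) [ 0.6015 -0.2118  0.148 ] [ 0.6017 -0.2129  0.1454]
ball (354.14912280701753, 218.9736842105263) [ 0.4929 -0.209   0.11  ] [ 0.4922 -0.2068  0.1204]
rackL (329.7631578947368, 180.55263157894737) [ 0.6023 -0.1456  0.112 ] [ 0.601  -0.1462  0.1117]
rackR (376.780701754386, 180.55263157894737) [ 0.5983 -0.2761  0.112 ] [ 0.6012 -0.2827  0.0849]
platBL (319.7631578947368, 163.53508771929825) [ 0.6587 -0.1228  0.076 ] [ 0.6585 -0.124   0.0701]
platFR (382.92105263157896, 201.25438596491227) [ 0.5437 -0.2987  0.076 ] [ 0.5456 -0.3016  0.0648]
tray (157.71428571428572, 200.71428571428572) [0.5711 0.3658 0.022 ] [0.5708 0.3663 0.0173]
tray (219.14285714285714, 177.0) [0.638  0.1779 0.022 ] [0.6417 0.1814 0.0012]
tray (234.14285714285714, 216.0) [0.5181 0.1344 0.022 ] [0.5187 0.1357 0.0147]
tray (172.14285714285714, 240.42857142857144) [0.4498 0.3224 0.022 ] [0.451  0.3218 0.0259]
trayfloor [0.5448 0.2531 0.004 ] [0.5442 0.2527 0.0058]
ball (array([ 0.4928, -0.2081,  0.1152]), [np.float64(0.00021497979598199323), np.float64(0.00021497979598195444)]) [ 0.4893 -0.1943  0.1232]
tower (array([ 0.6018, -0.2119,  0.1471]), [np.float64(0.00017663220879255947), np.float64(0.00017663220879268228)]) [ 0.5984 -0.2033  0.1508]
```

Checks against the text: the mixer outline, the tower top at z 0.147 (0.148 expected) and the tray size all agree. Next is a closer look from the wrist, and a second wrist position for parallax.

```bash
cat >> h.py <<'E'
def wray(u,v,c):
    K=np.array(c['intrinsics']);T=np.array(c['world_from_camera'])
    dx,dy=u-K[0,2],v-K[1,2];r=np.hypot(dx,dy);th=r/K[0,0]
    d=np.array([np.sin(th)*dx/r,np.sin(th)*dy/r,np.cos(th)]); return T[:3,3],T[:3,:3]@d
def wplane(u,v,c,z):
    o,d=wray(u,v,c); return o+d*(z-o[2])/d[2]
import pickle
def wsnap(name):
    hold(.2);c=get_calibration('wrist'); snap('wrist',name); pickle.dump(c,open(f'pics/{name}.pkl','wb')); return c
E
python3 - <<'E'
from h import *
P=np.pi/2
movep([.55,-.22,.30],[0,P,-P-.027]); print(observe()['eef_pos'],observe()['q'],observe()['time_s']); wsnap('w1')
move_l([.62,-.20,.30]); wsnap('w2'); print(observe()['eef_pos'],observe()['time_s'])
E
```

```text
[ 0.54953817 -0.22099225  0.2996666 ] [-5.15195320e-01  1.06922411e-01  1.52688236e+00 -4.39846839e-04
  1.50823416e+00 -4.86439317e-01] 1.8583
[ 0.61946222 -0.20039694  0.30033231] 2.9917
```

View pics/w1.png

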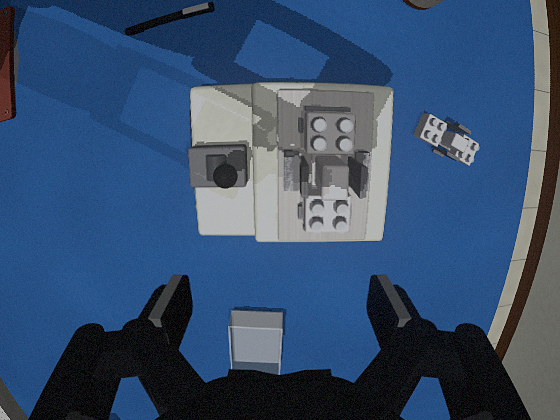

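View pics/w2.png

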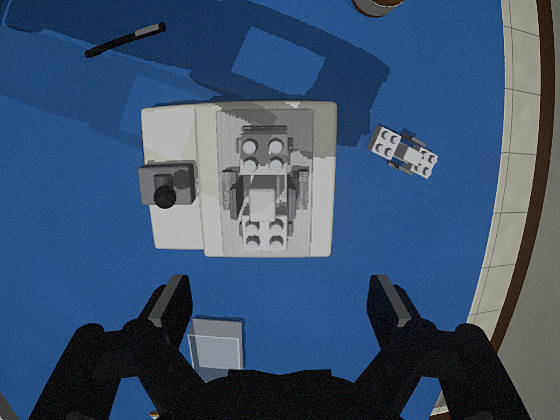

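Run:
```python
import cv2
a=cv2.imread('pics/w1.png')[75:250,180:400];b=cv2.imread('pics/w2.png')[95:265,130:345]
cv2.imwrite('pics/w1c.png',cv2.resize(a,None,fx=3.4,fy=3.4,interpolation=cv2.INTER_CUBIC))
cv2.imwrite('pics/w2c.png',cv2.resize(b,None,fx=3.4,fy=3.4,interpolation=cv2.INTER_CUBIC))
```

```text
(no output)
```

View pics/w1c.png

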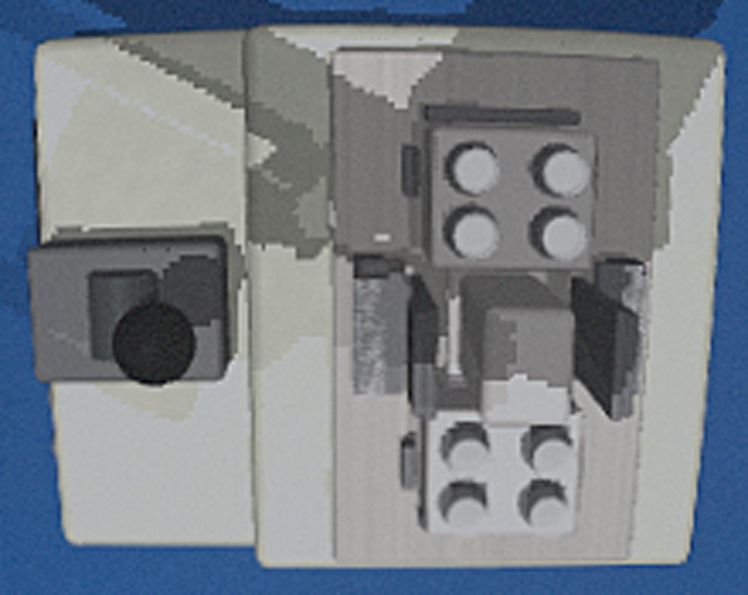

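View pics/w2c.png

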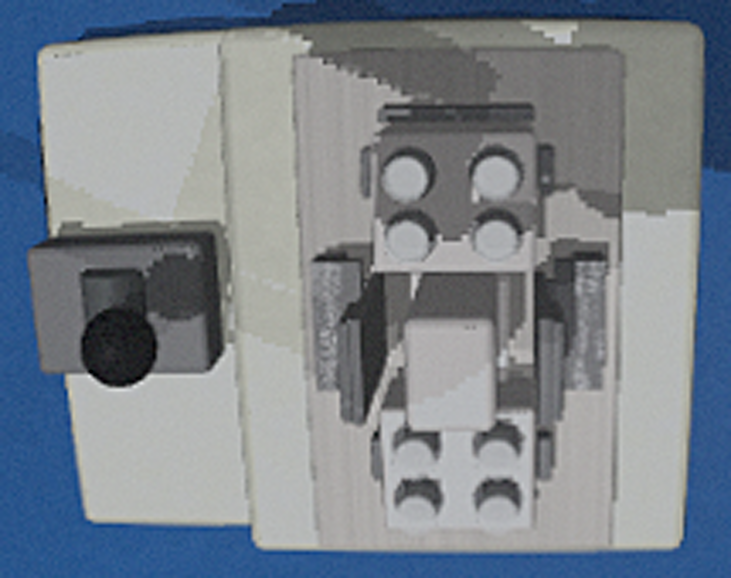

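Run:
```python
from h import *
np.set_printoptions(precision=4,suppress=True)
c1=pickle.load(open('pics/w1.pkl','rb'));c2=pickle.load(open('pics/w2.pkl','rb'))
f1=lambda p:((p[0]+.5)/3.4-.5+180,(p[1]+.5)/3.4-.5+75)
f2=lambda p:((p[0]+.5)/3.4-.5+130,(p[1]+.5)/3.4-.5+95)
for nm,a,b in [('tower',(527,367),(448,374)),('ball',(153,342),(119,348))]:
    print(nm,tri(wray(*f1(a),c1),wray(*f2(b),c2)))
A=[(470,168),(560,170),(470,232),(558,234),(467,447),(547,447),(465,502),(543,504)]
B=[(409,175),(497,175),(410,237),(495,237),(416,446),(496,446),(417,500),(497,502)]
X=np.array([tri(wray(*f1(a),c1),wray(*f2(b),c2))[0] for a,b in zip(A,B)]);print(X,X.mean(0))
d=X[:4].mean(0)-X[4:].mean(0);print('yaw',np.arctan2(-d[0],d[1]))
for f,c,S in((f1,c1,A),(f2,c2,B)):
    Y=np.array([wplane(*f(a),c,.126) for a in S]);d=Y[:4].mean(0)-Y[4:].mean(0);print(Y.mean(0),np.arctan2(-d[0],d[1]))
print([wplane(*f1((527,367)),c1,.148),wplane(*f2((448,374)),c2,.148)])
print([wplane(*f1((153,342)),c1,.113),wplane(*f2((119,348)),c2,.113)])
```

```text
tower (array([ 0.6013, -0.2092,  0.1465]), [np.float64(0.00014045487642018047), np.float64(0.0001404548764200334)])
ball (array([ 0.4923, -0.2067,  0.1139]), [np.float64(0.0004683418422482437), np.float64(0.00046834184224815495)])
[[ 0.5897 -0.1565  0.1115]
 [ 0.6162 -0.1569  0.1157]
 [ 0.5893 -0.1756  0.1129]
 [ 0.6152 -0.1756  0.1177]
 [ 0.588  -0.2419  0.1167]
 [ 0.6134 -0.2426  0.1164]
 [ 0.5874 -0.2596  0.1186]
 [ 0.613  -0.2623  0.1153]] [ 0.6015 -0.2089  0.1156]
yaw -0.024736849896076534
[ 0.5999 -0.2066  0.126 ] -0.021967226997963347
[ 0.6022 -0.2063  0.126 ] -0.027646939005265988
[array([ 0.6011, -0.209 ,  0.148 ]), array([ 0.6014, -0.2086,  0.148 ])]
[array([ 0.4921, -0.2064,  0.113 ]), array([ 0.4921, -0.2074,  0.113 ])]
```

Run:
```python
from h import *
P=np.pi/2;R=[0,P,-.026]
for y in (-.026,np.pi-.026): print(y,inverse_kinematics([.53,-.207,.2],[0,P,y]))
gripper_to(0.0,20)
movep([.531,-.207,.20],R)
print(move_l([.531,-.207,.100],feed=.12,max_force=10), observe()['eef_pos'])
s=observe();print(s['ft_force'],s['opening'])
print(move_l([.464,-.2055,.100],feed=.05,max_force=9))
s=observe();print(s['eef_pos'],s['ft_force'],s['time_s'])
hold(.3);snap('side','side1')
```

```text
-0.026 [-0.51093009  0.11153729  1.70919766  0.          1.3208577  -2.05572642]
3.1155926535897933 [-5.10930091e-01  1.11537292e-01  1.70919766e+00 -4.44089210e-16
  1.32085770e+00  1.08586624e+00]
False [ 0.53167442 -0.20735954  0.10091561]
[-0.031744    0.10352297 -0.11581244] -3.841698603227761e-05
True
[ 0.47191372 -0.20550496  0.09981653] [ 2.96922679  0.04549062 -0.57221496] 7.2917
```

Run:
```python
from h import *
move_l([.490,-.206,.100],feed=.1)
move_l([.52,-.206,.26],feed=.2)
snap('side','side2');im=cv2.imread('pics/side2.png');cv2.imwrite('pics/s2c.png',cv2.resize(im[145:225,250:355],None,fx=7,fy=7,interpolation=cv2.INTER_CUBIC))
snap('top','top2')
P=np.pi/2
gripper_to(.085,20)
movep([.56,-.2085,.26],[0,P,-P-.026]); wsnap('w3')
print(observe()['eef_pos'],observe()['time_s'],observe()['opening'])
im=cv2.imread('pics/w3.png');cv2.imwrite('pics/w3c.png',cv2.resize(im[60:300,140:420],None,fx=2.4,fy=2.4))
```

```text
[ 0.5599545  -0.20852133  0.26004282] 11.5 0.0850512229062279
```

View pics/s2c.png

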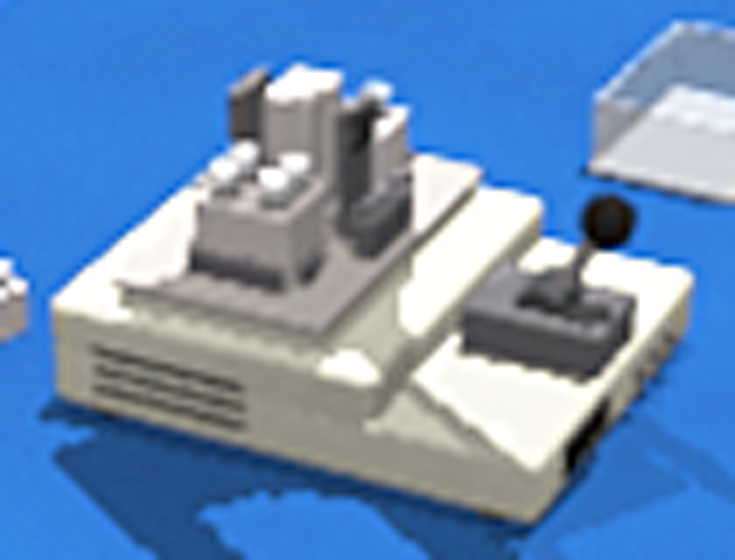

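View pics/w3c.png

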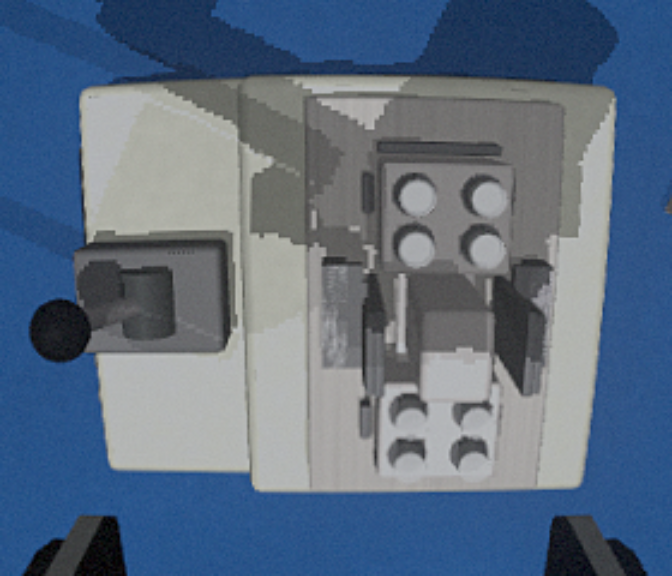

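Run:
```python
from h import *
np.set_printoptions(precision=4,suppress=True)
c=pickle.load(open('pics/w3.pkl','rb'))
f=lambda x,y:((x+.5)/2.4-.5+140,(y+.5)/2.4-.5+60)
s=('side',(607.5)/7-.5+250,221.5/7-.5+145)
print(tri(wray(*f(60,330),c),s)); print(wplane(*f(60,330),c,.1103),plane(*s,.1103))
print('tower',wplane(*f(455,358),c,.148))
```

```text
(array([ 0.4482, -0.205 ,  0.1124]), [np.float64(5.6557019870596685e-05), np.float64(5.655701987059448e-05)])
[ 0.4474 -0.2056  0.1103] [ 0.4496 -0.2087  0.1103]
tower [ 0.6008 -0.2091  0.148 ]
```

Two views put the ball at x about 0.448 (0.447 expected at the off stop), and the rack is still clipped at (0.601, -0.209). Next is the pinch.

Run:
```python
from h import *
P=np.pi/2;R=[0,P,-P-.026]
movep([.6012,-.2093,.22],R)
print(move_l([.6012,-.2093,.107],feed=.08,max_force=8),observe()['eef_pos'],observe()['ft_force'])
gripper_to(.040,25)
hold(.4);s=observe();print(s['opening'],s['eef_pos'],s['ft_force'],s['time_s'])
snap('side','side3');im=cv2.imread('pics/side3.png');cv2.imwrite('pics/s3c.png',cv2.resize(im[115:225,240:365],None,fx=5,fy=5,interpolation=cv2.INTER_CUBIC))
wsnap('w4')
```

```text
False [ 0.6016426  -0.20950981  0.10774416] [-0.56421766  0.27860226 -0.16662924]
0.04800720197375056 [ 0.60193737 -0.20971608  0.10929301] [-3.44706878  1.96627138  9.13479568] 14.2583
```

View pics/s3c.png

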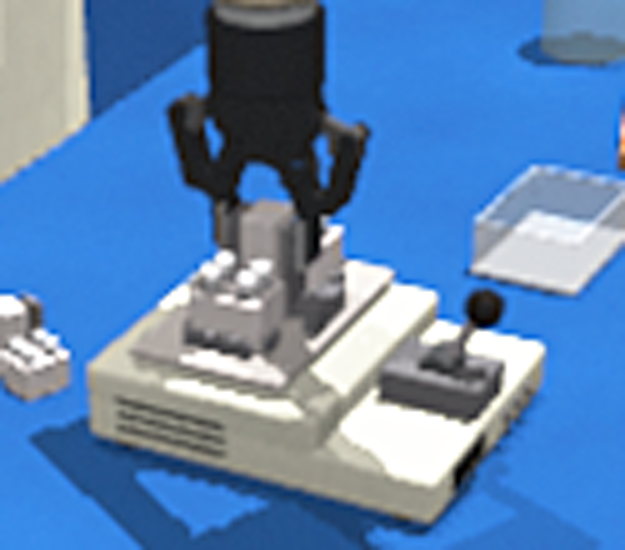

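View pics/w4.png

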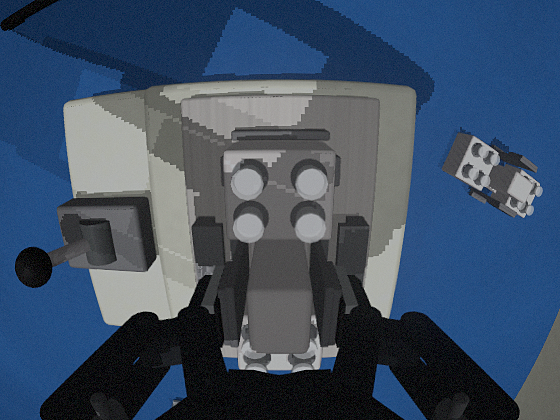

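The opening is 48 mm, so both tabs are fully in. Now I'll lift.

Run:
```python
from h import *
print(move_l([.6019,-.2097,.150],feed=.05,max_force=25))
s=observe();print(s['opening'],s['eef_pos'],s['ft_force'],s['time_s'])
hold(.3);wsnap('w5');snap('side','side5')
im=cv2.imread('pics/side5.png');cv2.imwrite('pics/s5c.png',cv2.resize(im[100:225,240:365],None,fx=4.6,fy=4.6,interpolation=cv2.INTER_CUBIC))
print(observe()['ft_force'],observe()['opening'])
```

```text
False
0.04757287575090225 [ 0.60157557 -0.20955882  0.14951805] [ 0.07328163  0.18410032 -3.04604411] 15.5667
[-0.71282685 -0.1147803  -2.64955501] 0.04755231293727538
```

View pics/s5c.png

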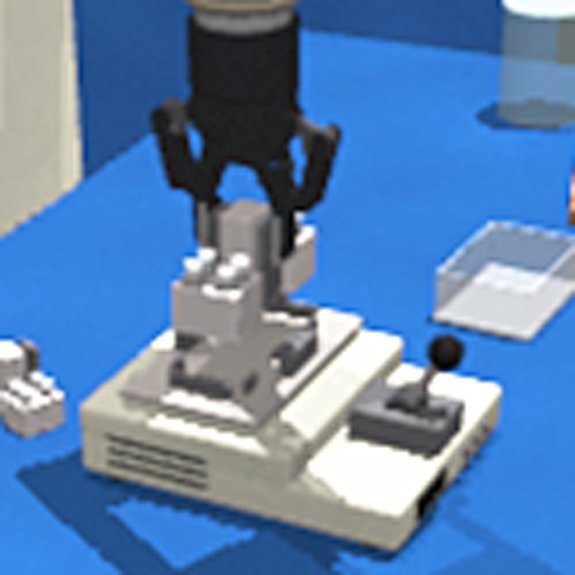

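View pics/w5.png

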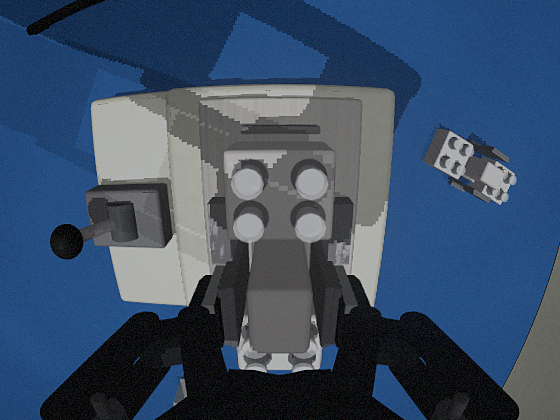

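The rack came free upright with the tabs still in and did not shift in the grip (about 0.28 kg). I'll cross-check the tray in the side view.

Run:
```python
from h import *
im=cv2.imread('pics/side5.png');cv2.imwrite('pics/s5t.png',cv2.resize(im[240:325,185:280],None,fx=7,fy=7,interpolation=cv2.INTER_CUBIC))
```

```text
(no output)
```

View pics/s5t.png

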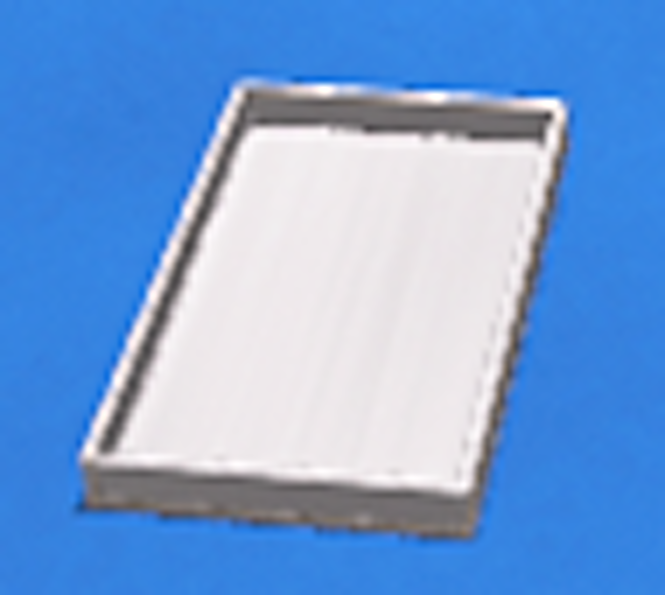

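Run:
```python
from h import *
np.set_printoptions(precision=4,suppress=True)
f=lambda x,y:((x+.5)/7-.5+185,(y+.5)/7-.5+240)
tt=lambda x,y:((x+.5)/7-.5+150,(y+.5)/7-.5+170)
S=[(82,462),(237,82),(567,103),(477,494)]   # far-x corners: high x left in side image
C=np.array([plane('side',*f(*p),.022) for p in S]);print(C,C.mean(0))
T=[(57,218),(487,52),(592,325),(158,496)]
for a,b in zip(S,T): print(tri(('side',*f(*a)),('top',*tt(*b))))
for X in [C]: 
    d=(X[0]-X[1]+X[3]-X[2]);print(np.arctan2(-d[0],d[1]),np.linalg.norm(X[0]-X[1]),np.linalg.norm(X[1]-X[2]))
P=np.pi/2
for y in (.345,): print(inverse_kinematics([.544,.251,.1],[0,P,-P+y]),inverse_kinematics([.544,.251,.04],[0,P,P+y]))
```

```text
[[0.5706 0.3684 0.022 ]
 [0.6404 0.1807 0.022 ]
 [0.5179 0.1364 0.022 ]
 [0.4469 0.3235 0.022 ]] [0.5439 0.2523 0.022 ]
(array([0.5718, 0.3667, 0.0198]), [np.float64(0.000426320579174402), np.float64(0.0004263205791743656)])
(array([0.6397, 0.1789, 0.0207]), [np.float64(0.0016812866204259994), np.float64(0.0016812866204258155)])
(array([0.5185, 0.1348, 0.0206]), [np.float64(0.00034107039947087187), np.float64(0.0003410703994707071)])
(array([0.4489, 0.3224, 0.0201]), [np.float64(0.0010525729106299995), np.float64(0.0010525729106301237)])
0.35921809135918475 0.20028739201371215 0.13025927905308976
[ 0.3007  0.2851  1.7078 -0.      1.1487 -0.0443] None
```

Run:
```python
from h import *
P=np.pi/2
move_l([.6016,-.2096,.215],feed=.1)
move_l([.544,.251,.215],feed=.13,rotation=[0,P,-P+.352])
s=observe();print(s['opening'],s['eef_pos'],s['ft_force'],s['time_s'])
move_l([.544,.251,.085],feed=.1); hold(.2)
s=observe();print(s['opening'],s['eef_pos'],s['ft_force'],s['time_s'])
wsnap('w6');snap('side','side6');snap('top','top6')
im=cv2.imread('pics/side6.png');cv2.imwrite('pics/s6c.png',cv2.resize(im[160:325,165:305],None,fx=3.6,fy=3.6,interpolation=cv2.INTER_CUBIC))
```

```text
0.0472249395124268 [0.5440802  0.25075459 0.21501847] [ 0.12870994 -0.22870277 -2.01929065] 20.6833
0.04790174313519235 [0.54438031 0.2511231  0.08561577] [ 0.0668534   0.44331796 -2.89055255] 22.3333
```

View pics/s6c.png

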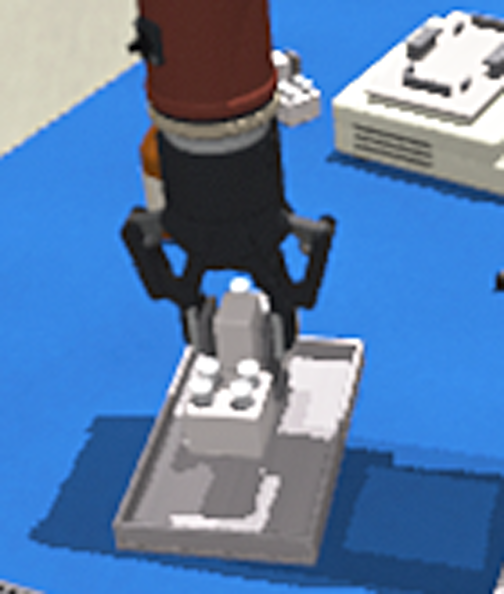

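View pics/w6.png

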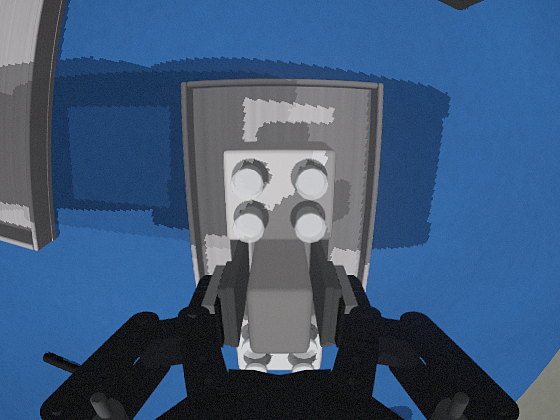

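The rack sits centred over the tray and is aligned with it. Lowering until contact.

Run:
```python
from h import *
move_l([.544,.251,.047],feed=.06)
print(move_l([.544,.251,.031],feed=.015,max_force=6))
hold(.6)
s=observe();print(s['opening'],s['eef_pos'],s['ft_force'],s['time_s'])
wsnap('w7');snap('side','side7')
im=cv2.imread('pics/side7.png');cv2.imwrite('pics/s7c.png',cv2.resize(im[180:325,165:305],None,fx=4,fy=4,interpolation=cv2.INTER_CUBIC))
```

```text
True
0.04778692000241857 [0.54392172 0.2510134  0.03741518] [-0.81972574 -0.16841243  5.65987132] 24.7583
```

View pics/s7c.png

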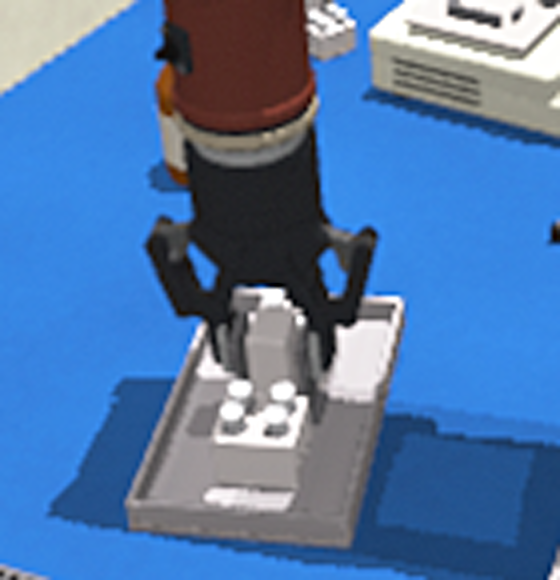

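Contact came at TCP z 0.0374 (0.0373 predicted) with the tabs still pinched. Now I'll release and retreat.

Run:
```python
from h import *
np.set_printoptions(precision=4,suppress=True)
gripper_to(.085,25);hold(.4)
s=observe();print(s['opening'],s['eef_pos'],s['ft_force'])
move_l([.544,.251,.16],feed=.1)
wsnap('w8')
movep([.40,.10,.32],[0,np.pi/2,-np.pi/2+.35]);hold(.3)
snap('side','side8');snap('top','top8');print(observe()['time_s'],observe()['ft_force'],observe()['opening'])
im=cv2.imread('pics/side8.png');cv2.imwrite('pics/s8c.png',cv2.resize(im[200:325,175:290],None,fx=4.7,fy=4.7,interpolation=cv2.INTER_CUBIC))
```

```text
0.08498012921473551 [0.5427 0.2506 0.036 ] [-0.6068 -0.0331  0.7911]
28.9833 [-0.1322 -0.243  -0.1331] 0.08493558800829301
```

View pics/s8c.png

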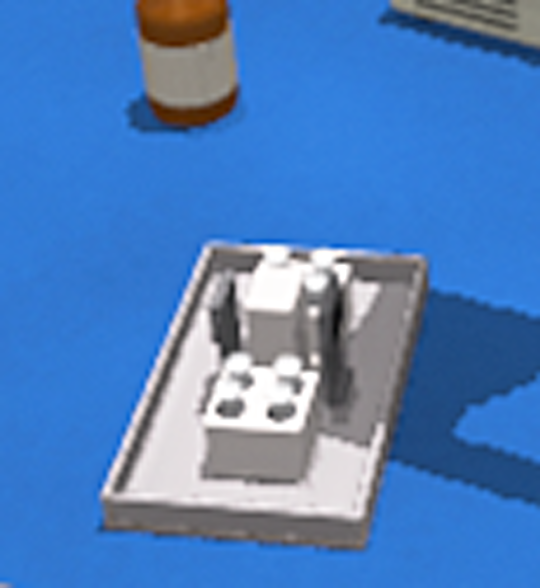

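View pics/w8.png

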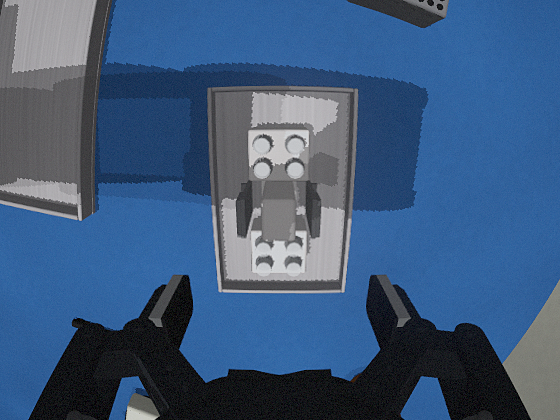

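View pics/side8.png

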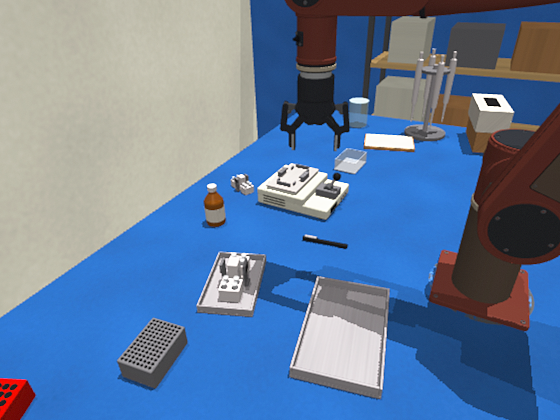

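View pics/top8.png

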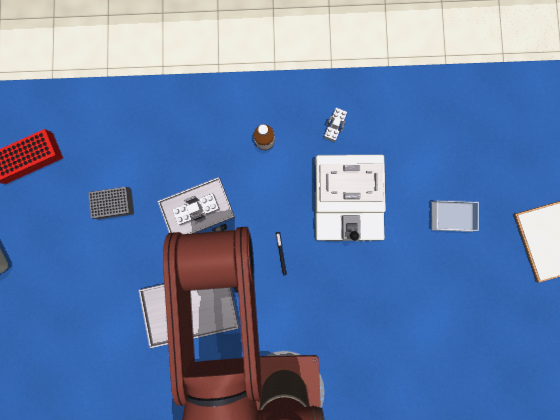

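Run:
```python
from h import *
np.set_printoptions(precision=4,suppress=True)
c=pickle.load(open('pics/w8.pkl','rb'))
s=('side',277.5/4.7-.5+175,288.5/4.7-.5+200)
p,e=tri(wray(279,218,c),s);print(p,e)
R=np.array([[np.cos(.352),np.sin(.352)],[-np.sin(.352),np.cos(.352)]]);print('in tray',R@(p[:2]-[.544,.2515]))
a,b=[wplane(u,v,c,.059) for u,v in((237,212),(321,212))];print('over buttons',np.linalg.norm(a-b))
job_done()
```

```text
[0.5404 0.2528 0.0774] [np.float64(0.0014750235349451197), np.float64(0.0014750235349450017)]
in tray [-0.0029  0.0024]
over buttons 0.06667942692853056
the job is handed in; nothing more can be done
```

I did both parts, flipping the mixer's lever to off and moving the rack into the smaller steel tray, then handed the job in at about 29 s; no verdict is reported. None of my checks failed.

- **Lever:** I pushed it over from behind until the arm felt the stop. Two views then put the ball at x ≈ 0.448 m, where 0.447 m is expected at the stop.
- **Pinch and lift:** I gripped the tabs with 25 N, and the opening closed to 48 mm, where 50 mm means both are fully in. The rack weighed about 0.28 kg and did not shift in the grip.
- **Placing:** I lowered it with the tabs pinched and felt the tray floor at a TCP height of 37.4 mm (37.3 mm predicted). Only then did I open the fingers and back off.
- **Last checks:**
    - The rack is upright, about 3 mm off the tray's centre in x and 2 mm in y.
    - Its top is at z ≈ 0.077 m (0.076 m expected).
    - The buttons measure about 66 mm over their faces (64 mm when sprung out).
    - The lever is still off, and the robot is clear.
    - The bottle, tip box, box lid and marker look unmoved in the pictures; I did not measure them.
- **Disagreements:**
    - The tube caps measured about 10 mm lower than the text allows from two close wrist views. The tower height agreed from every view, so I used that.
    - The top and side views differed by about 1 to 3 mm on the tray's corners.

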